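# Slide the ware board out to the pointer and steady it

## Task

First push the open top drawer of the low wooden chest fully home. Then slide the plywood board on top of the chest out over the drawer side, flat and square to the chest, until its blue-edged front end is level with the red pointer tip, with the clay beaker still standing on it. That far out it would tip by itself, so finish while still holding it with the gripper (the dark block at its back is for gripping), level, still and resting on the chest; slide it, do not lift it, and leave everything else where it stands.

Things in the scene. Friction and masses are not known exactly. Their poses are not given: they have to be found in the camera images.
- chest: Low fixed two-drawer chest of brown wood, 300 deep (x), 260 wide (y), 140 mm high. Origin: centre of underside. Drawers open toward its -x, roughly the robot's left (world +y); its y axis points away from the robot. Shut drawer fronts lie at x = -150 mm; the flat top, 140 mm above the table, spans x = -135 to +150 mm. The lower drawer is shut and stays so.
- chest_drawer0 (a joint): Top drawer, sliding: value in m, 0 = fully home against its stop, growing as it comes out toward the chest's -x. It starts 60 to 120 mm open, runs with about 1 N of friction and stays where it is left.
- chest_drawer0_handle (a point): Middle of the top drawer's bright steel bar handle: a round bar of 11 mm diameter and 120 mm length, parallel to the chest's y axis, 103 mm above the table, its axis 35 mm in front of the drawer front. It can be pushed. Moves with the drawer.
- board: Loose plywood board, 340 x 130 x 12 mm, 0.4 kg, flat on the chest. Origin: centre of underside. x axis along its length, from front end (x = -170 mm, blue stripe) to back end (grip block). Starts within 0.03 rad of the chest's x, front end 15 to 50 mm behind the shut drawer fronts. With the beaker it would tip forward by itself well before reaching the pointer.
- board_end (a point): Middle of the board's front end, on its upper face (12 mm above the underside).
- board_grip (a point): Centre of the dark wooden grip block glued across the board near its back end: 28 mm along the board, 70 mm across, 45 mm high; its top is 22.5 mm above this point, the board's upper face 22.5 mm below. 125 mm behind the board's middle; 31 mm of board lies behind it. Can be gripped from above across its 28 mm.
- beaker: Loose unglazed clay beaker, 72 mm across the rim, 85 mm high, 0.24 to 0.39 kg, standing on the board about 60 mm from its front end. Origin: centre of its underside.
- gauge: Fixed pointer gauge: a dark round foot of 70 mm diameter with a steel post, 174 mm high, standing beside the board's path on the side away from the robot, in front of the drawers. Origin: centre of the foot's underside; axes parallel to the chest's. Its pointer reaches 55 mm toward the chest's -y at 146 mm above the table.
- gauge_tip (a point): Tip of the red pointer, 146 mm above the table (the board's mid-thickness), about 35 mm to the side of the board's path. The front end is level with it when both have the same position along the chest's x axis; that is 190 to 230 mm in front of the edge of the chest's top.
- jar: Bystander: small white jar with a blue cap, 36 mm diameter, 55 mm high, standing on the chest beside the board, on the side away from the robot. Origin: centre of its underside.
- basket: Bystander: orange slatted plastic basket, 170 x 240 x 75 mm, on the table to the robot's left. Origin: centre of its underside.
- glaze: Bystander: green glaze bottle, 64 mm diameter, 160 mm high, behind the chest. Origin: centre of its underside.
- brushpot: Bystander: blue pot with three brushes, 72 mm diameter, 181 mm high in all, behind the chest. Origin: centre of its underside.
- tiles: Bystander: stack of four tiles, 106 x 106 x 36 mm, to the robot's right. Origin: centre of its underside.
- pin: Bystander: wooden rolling pin, 48 mm diameter, 440 mm long, to the robot's right. Origin: under its middle.
There are look-alikes about, which are no part of the job. Leave any pink look-alike of the gauge alone.

How it is judged:
On the way, in this order (a step that is already met when the one before it is completed fails the run):
1. the top drawer is fully home (value of joint chest_drawer0 below 0.004 m), for 0.2 s.
2. the board's front end is out level with the pointer (x of board_end in the frame of gauge between -0.008 and 0.008 m), for 0.2 s.
At the end, for the whole second after the job is handed in: Drawer within 4 mm of home; board's front end within 8 mm of the pointer tip along the chest, square within 0.12 rad, level within 0.04 rad, on the chest, off the gauge, still, held by the fingers (0.5 N or more); beaker upright on it; bystanders within 20 mm of their places (all of step 2 and angle between beaker's own z axis and vertical below 0.12 rad and z of beaker in the frame of board between 0.005 and 0.02 m and value of joint chest_drawer0 below 0.004 m and angle between the x axis of board and the x axis of chest, either way round below 0.12 rad and angle between board's own z axis and vertical below 0.04 rad and height (world z) of board between 0.134 and 0.147 m and linear speed of board below 0.01 m/s and contact force between the fingers and board above 0.5 N and contact force between board and chest above 0.5 N and contact force between board and gauge below 0.3 N and distance of each of jar, basket, glaze, brushpot, tiles, pin from where it was at the start of the episode below 0.02 m); the arm keeps its last pose, push and grip.
It fails at once if the board tips or is tilted (more than 0.15 rad) (angle between board's own z axis and vertical above 0.15 rad).
It fails at once if the board is lifted off the chest (more than 20 mm) (height (world z) of board above 0.16 m).
It fails at once if the beaker tips (more than 0.4 rad) (angle between beaker's own z axis and vertical above 0.4 rad).
It fails at once if a bystander is knocked away (more than 40 mm) (distance of any of jar, basket, glaze, brushpot, tiles, pin from where it was at the start of the episode above 0.04 m).
It also fails if it takes over 54 s, if anything falls off the work surface, if the arm or the gripper's body presses on something with over 40 N, if the wrist force passes 120 N, or if a joint passes its speed limit or range.

## Robot

A 6-joint arm with a two-finger parallel gripper is mounted at the origin on the work surface. World frame = base frame: x ahead of the robot, y to its left, z up, the work surface at z = 0. Lengths are in m, angles in rad, forces in N, time in s.
With the tool pointing down it reaches from about 0.275 to 0.825 m from the base axis. Payload 4.9 kg.
Tool frame: the origin (TCP) lies midway between the tips of the shut fingers; the grasp point (between the pads) lies 19 mm behind it; z points along the fingers, y is the line along which they close (so a half turn about z gives the same grasp; the last joint's range is limited). The gripper opens to 85 mm and grips with 20 to 120 N. Pads are 22 mm wide; open, the fingers measure 114 mm over their backs; the gripper's body (76 mm by 85 mm) begins 54 mm behind the grasp point. The pads swing forward as they close: fully open they stand 13 mm farther back than shut.
Start: joints at [-1.406, 0.326, -0.193, 1.052, 0, 1.437], TCP at [0.162, -0.526, 0.231] pointing down, gripper open.
Joint ranges: [-2.65, 2.65], [-0.97, 1.79], [-1.3, 1.35], [-1.93, 2.1], [-1.47, 1.37], [-3.14, 3.14]. Speed limits (rad/s): [2.57, 2.57, 3.14, 3.14, 3.14, 3.14].

## Interface

Orientations are given as a unit quaternion [x, y, z, w].
In Python, from bench import robot gives the robot as it stands.
- The arm moves only by the tool move_arm, never from a script. Its argument "series" is text: rows parted by semicolons, each of 6 numbers parted by spaces: the shift along the tool's x, y, z in cm, then the turn, a rotation vector about the tool's x, y, z in rad. In form: tx ty tz rx ry rz; .... A call has exactly 10 rows; each row is the pose to reach, as a shift and turn from the pose commanded when the call began, along the tool's axes at that moment; what a row does not reach only later rows make up. A row lasts 1/8 s, in which the tool goes at most 62.5 mm and 10.7 degrees, less where a joint would pass 70% of its speed; a pose out of reach is approached as far as the arm can. A call with a gripper value outside its range is refused whole. "claw" is the finger opening in cm, from 0 to 8.54, set as the call begins (left out, the last holds). The fingers move at their own pace and stop on an object; "grip_force" is the grip in N (left out, the last holds). Time passes only in rows, so rows that repeat a pose let the fingers close, or fill a call up. It gives the time, the measured TCP pose, the force, the opening and the grip force at its end, in the units of the state.
- robot.read_state(): the state, without advancing time (a new reading comes with each control period).
- robot.capture(name): name is "scene" or "side" or "wrist"; returns the picture (420x560x3 uint8, red, green, blue); there is no depth.
- robot.camera_model(name): a dict with "intrinsics" (3x3 intrinsics, pixels), "R" (3x3) and "t" (3): a world point X has camera coordinates R X + t; the wrist camera has in their place "hand_eye" (4x4, takes a point from camera to tool coordinates, whose origin is the TCP and whose axes are the flange's). Camera axes: x right, y down, z forward; pixel columns grow to the right and rows downward; lengths in m; the calibration is good to about 2 mm. A picture is of the moment at which its call begins: read the wrist's pose just before it. camera_model takes no time and is no camera call.
- robot.finish_job(): hands the job in; it is judged then, once.
Trained networks look in the newest picture that a camera, given by its name, has taken for a name from the list of things; names that differ only in an ending like _2 or _b are one class to them, and where a whole thing is asked for, a point or a joint stands for the part that bears it (a point fixed in the world has none). Each returns a list of dicts, best first, with "p" (0 to 1); they miss things now and then, are a little off and sometimes report something else, mostly with a low value. They report only what shows in the picture. A call takes as long as a camera call. They do not tell look-alikes from the thing itself.
- robot.masks_of(camera, target): "mask" (420x560 bool, what is visible of it) and "extent" ([centre column, centre row, width, height] in pixels, round what is visible of it).
- robot.spot_point(camera, target): "at" ([column, row] in pixels: a listed point, or the origin of a listed thing).
The state is a dict: "time_s": time; "q": joint angles; "qd": joint speeds; "tau": joint torques, N m; "position": TCP position; "ee_rot": TCP orientation; "force": force on the tool from outside, world axes, zero at the start; "ft_torque": the same for the moment, N m; "width": opening from 0.0 (shut) to 1.0 (fully open); "grasp_force": force on a finger pad.
Only numpy, scipy, OpenCV 4.12 (cv2) and the standard library are available. Lean on these libraries where they do the work, as an engineer would, in place of code of your own. Each camera call takes 0.05 s, during which the arm holds its last target. There are 200 camera calls.

## Working session

There is one attempt and no reset: what is moved stays moved. The work goes in short steps, Python scripts to look and compute and a tool call to move; the robot and the scene stay as the last step left them, time stands still between calls to the robot, and variables do not carry over. Pictures are saved under pics/ and viewed, at most 10 in all, crops included, and the job is handed in when it is done.

Besides the shell and the picture viewer there is one more tool, called after "Emit:" by a JSON object that holds its "name" and its "arguments", one argument or row to a line. move_arm: Moves the arm, as the interface text tells. Its arguments: {"type":"object","properties":{"series":{"type":"string"},"claw":{"type":"number"},"grip_force":{"type":"number"}},"required":["series"]}

```bash
mkdir -p pics; ls; python3 - <<'E'
from bench import robot
import cv2,numpy as np
a=[]
for c in("scene","side"):
    im=robot.capture(c); cv2.imwrite(f"pics/{c}0.png",im[:,:,::-1])
    m=robot.camera_model(c); print(c,np.round(m["intrinsics"],1).tolist(),np.round(m["R"],3).tolist(),np.round(m["t"],3).tolist())
    for t in("chest","chest_drawer0_handle","board","board_end","board_grip","beaker","gauge","gauge_tip","jar","basket","glaze"):
        print(c,t,[(np.round(d["at"],1).tolist(),round(d["p"],2)) for d in robot.spot_point(c,t)][:3])
s=robot.read_state();print(s)
E
```

```text
pics
scene [[383.0, 0.0, 278.2], [0.0, 383.0, 214.0], [0.0, 0.0, 1.0]] [[0.078, 0.997, 0.004], [0.79, -0.059, -0.61], [-0.608, 0.051, -0.792]] [-0.078, -0.374, 1.648]
scene chest [([258.9, 229.3], 0.74), ([271.7, 297.3], 0.26)]
scene chest_drawer0_handle [([348.7, 216.6], 0.96)]
scene board [([248.4, 202.6], 0.8), ([260.1, 229.9], 0.67)]
scene board_end [([296.2, 204.1], 0.67)]
scene board_grip [([202.8, 185.2], 0.67), ([301.1, 204.1], 0.54)]
scene beaker [([280.9, 199.7], 0.6), ([259.0, 228.0], 0.17)]
scene gauge [([403.8, 282.3], 0.94), ([314.8, 295.0], 0.73), ([356.6, 277.4], 0.68)]
scene gauge_tip [([410.8, 240.2], 0.84), ([324.3, 253.5], 0.79), ([365.6, 235.4], 0.74)]
scene jar [([238.4, 227.2], 0.55)]
scene basket [([429.6, 189.9], 0.62), ([204.6, 185.5], 0.27)]
scene glaze [([217.8, 292.9], 0.63)]
side [[480.6, 0.0, 277.5], [0.0, 480.6, 207.1], [0.0, 0.0, 1.0]] [[-0.862, -0.506, 0.015], [-0.399, 0.66, -0.637], [0.312, -0.555, -0.771]] [0.495, 0.289, 1.487]
side chest [([293.1, 223.0], 0.6), ([210.5, 401.3], 0.58)]
side chest_drawer0_handle [([230.1, 263.5], 0.92), ([284.8, 210
[... 444 characters left out ...]
[255.7, 174.4], 0.77)]
{'time_s': 1.2, 'q': array([-1.40619122e+00,  3.26204984e-01, -1.92603433e-01,  1.05198956e+00,
        5.61765425e-06,  1.43662794e+00]), 'qd': array([-0.00133145,  0.00012634, -0.00104546, -0.00130284,  0.00141539,
        0.00054557]), 'tau': array([ 1.83102162e-03, -4.43337214e+01,  2.62756026e+01,  1.18287884e-03,
       -1.93916026e-04,  3.23794644e-07]), 'position': array([ 0.16192393, -0.52564415,  0.23127681]), 'ee_rot': array([ 9.88862535e-01,  1.48831737e-01,  2.79594501e-06, -8.67793125e-07]), 'force': array([-0.71184755, -0.26888635, -0.3397486 ]), 'ft_torque': array([ 0.03869342, -0.01644659, -0.00630873]), 'grasp_force': 0.0, 'width': 1.0006768272368554}
```

```bash
cat > h.py <<'E'
from bench import robot
import numpy as np,cv2
from scipy.optimize import least_squares
M={c:robot.camera_model(c) for c in("scene","side","wrist")}
def proj(c,X):
    m=M[c];p=m["intrinsics"]@(np.array(m["R"])@np.asarray(X,float)+m["t"]);return p[:2]/p[2]
def tri(a,b):
    r=least_squares(lambda X:np.r_[proj("scene",X)-a,proj("side",X)-b],[.5,.1,.1]);return r.x,np.abs(r.fun).max()
def onz(c,uv,z):
    m=M[c];R=np.array(m["R"]);C=-R.T@m["t"];d=R.T@np.linalg.inv(m["intrinsics"])@[uv[0],uv[1],1]
    return C+d*(z-C[2])/d[2]
E
python3 - <<'E'
from h import *
P={"handle":((348.7,216.6),(230.1,263.5)),"end":((296.2,204.1),(268,219.4)),"grip":((202.8,185.2),(326.2,162.6)),"board":((248.4,202.6),(303.3,191.9)),"beaker":((280.9,199.7),(284.9,210.6)),"chest":((258.9,229.3),(293.1,223)),"jar":((238.4,227.2),(276.3,174.7)),"glaze":((217.8,292.9),(255.7,174.4))}
for k,v in P.items(): x,e=tri(*v);print(k,x.round(4),round(e,1))
for n in [(410.8,240.2),(324.3,253.5),(365.6,235.4)]:
    for s in [(195.9,242.8),(211.7,206.2),(164.7,268.1)]: x,e=tri(n,s);print("tip",n,s,x.round(4),round(e,1))
for c,o in(("scene",(180,120)),("side",(130,100))):
    im=cv2.imread(f"pics/{c}0.png")[o[1]:o[1]+200,o[0]:o[0]+260]
    cv2.imwrite(f"pics/{c}0c.png",cv2.resize(im,None,fx=3,fy=3,interpolation=2))
E
```

```text
handle [0.5824 0.2637 0.0985] 1.3
end [0.5543 0.0932 0.1449] 0.6
grip [ 0.4949 -0.1909  0.1865] 1.6
board [ 0.5215 -0.0629  0.1343] 1.6
beaker [0.5288 0.0422 0.1457] 1.0
chest [ 0.5332 -0.0323 -0.0031] 0.7
jar [ 0.6296 -0.0882  0.1433] 1.0
glaze [ 0.7661 -0.1662 -0.0024] 0.3
tip (410.8, 240.2) (195.9, 242.8) [0.7039 0.3511 0.1865] 19.1
tip (410.8, 240.2) (211.7, 206.2) [0.7263 0.2976 0.2544] 32.9
tip (410.8, 240.2) (164.7, 268.1) [0.7151 0.4056 0.152 ] 1.2
tip (324.3, 253.5) (195.9, 242.8) [0.715  0.2    0.0614] 13.0
tip (324.3, 253.5) (211.7, 206.2) [0.7371 0.1484 0.1468] 1.5
tip (324.3, 253.5) (164.7, 268.1) [0.7278 0.2576 0.0192] 31.8
tip (365.6, 235.4) (195.9, 242.8) [0.6903 0.2831 0.1493] 0.6
tip (365.6, 235.4) (211.7, 206.2) [0.7127 0.2301 0.2226] 13.4
tip (365.6, 235.4) (164.7, 268.1) [0.7021 0.3391 0.1124] 18.8
```

View pics/scene0c.png

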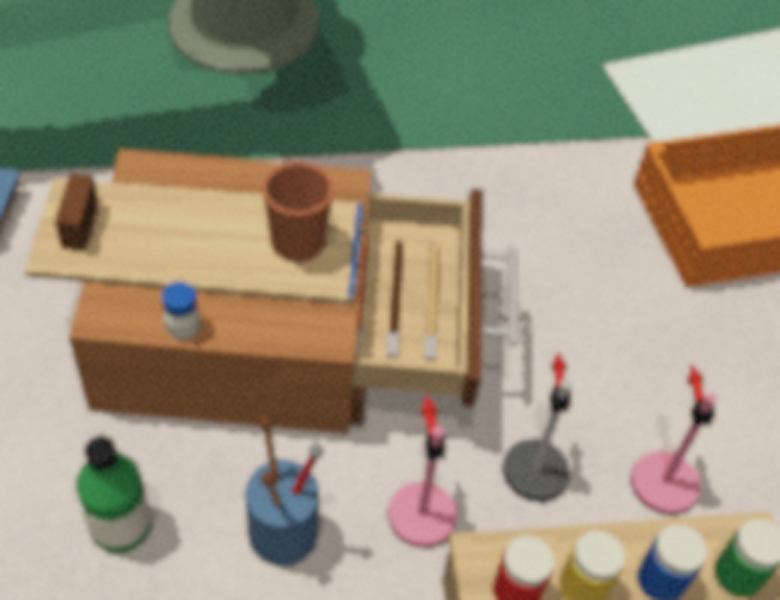

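View pics/side0c.png

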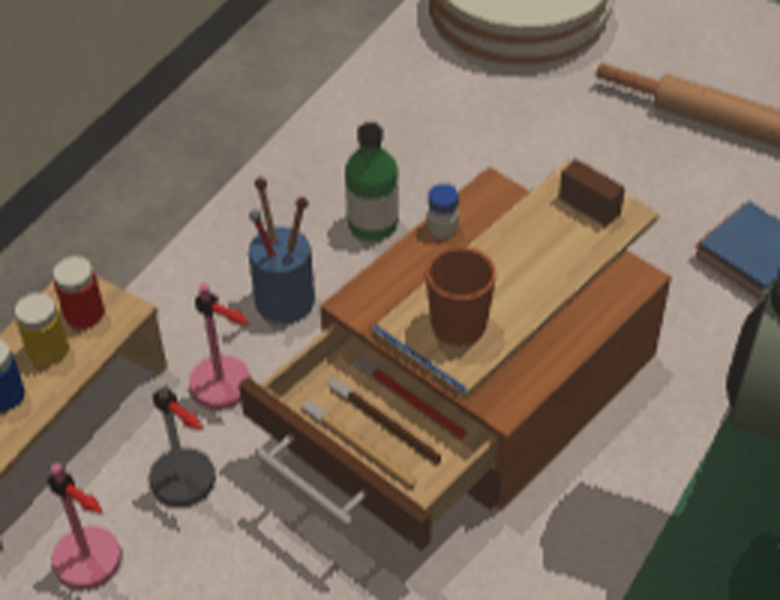

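View pics/scene0.png

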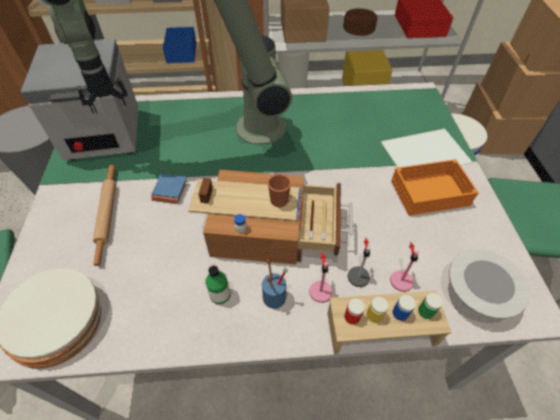

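Three gauges stand out: scene feet (321,291) pink, (359,276) dark grey, (402,280) pink. The dark-footed one with the plain steel post fits; its tip is at (366,235) in scene and (196,243) in side. The enlarged crops confirm it. Next, a fit of the chest and board poses.

```bash
python3 - <<'E'
from h import *
sc=np.array([(118,150),(372,168),(357,355),(77,340)])/3+[180,120]
sd=np.array([(668,277),(498,430),(323,310),(492,170)])/3+[130,100]
L=[(.15,-.13),(-.135,-.13),(-.135,.13),(.15,.13)]
def W(p,x,y,z):
    s,c=np.sin(p[2]),np.cos(p[2]);return np.array([p[0]-s*x+c*y,p[1]-c*x-s*y,z])
f=lambda p:np.concatenate([np.r_[proj("scene",W(p,*l,.14))-a,proj("side",W(p,*l,.14))-b] for l,a,b in zip(L,sc,sd)])
r=least_squares(f,[.53,-.03,.17],loss="soft_l1");p=r.x;print("chest",p.round(4),f(p).round(1))
s,c=np.sin(p[2]),np.cos(p[2])
for n,X in dict(handle=(.5824,.2637),end=(.5543,.0932),grip=(.4949,-.1909),beaker=(.5288,.0422),tip=(.6903,.2831),jar=(.6296,-.0882)).items():
    d=np.array(X)-p[:2];print(n,"chest xy",round(-s*d[0]-c*d[1],4),round(c*d[0]-s*d[1],4))
print(robot.camera_model("wrist"))
E
```

```text
chest [ 0.5316 -0.0238  0.17  ] [ 0.6 -0.7  0.  -0.4 -0.1 -0.8  2.7  2.6  0.4  1.1 -2.3 -0.8 -1.8 -1.5
 -2.7 -1.2]
handle chest xy -0.292 0.0015
end chest xy -0.1192 0.0026
grip chest xy 0.1709 -0.0079
beaker chest xy -0.0646 -0.0139
tip chest xy -0.3294 0.1045
jar chest xy 0.0469 0.1075
{'intrinsics': array([[304.82374481,   0.        , 281.41011419],
       [  0.        , 304.82374481, 213.91607784],
       [  0.        ,   0.        ,   1.        ]]), 'hand_eye': array([[ 8.52785472e-04, -9.59755525e-01, -2.80835549e-01,
         7.08646015e-02],
       [ 9.99999561e-01,  9.27863484e-04, -1.34374043e-04,
        -3.61429724e-04],
       [ 3.89543281e-04, -2.80835310e-01,  9.59755894e-01,
        -1.41690515e-01],
       [ 0.00000000e+00,  0.00000000e+00,  0.00000000e+00,
         1.00000000e+00]])}
```

Emit:
{"name": "move_arm", "arguments": {
  "series": "1 -1 -3 0 0 0; 4 -4 -6 0 0 0.05; 7.5 -8 -8 0 0 0.1; 11 -12 -8 0 0 0.16; 15 -16 -8 0 0 0.22; 19 -20 -8 0 0 0.28; 23 -24.5 -8 0 0 0.34; 27 -29 -8 0 0 0.4; 31 -33 -8 0 0 0.468; 33 -35 -8 0 0 0.468",
  "claw": 0
}}

```text
time_s: 2.45
position: [0.3749, -0.0917, 0.3116]
ee_rot: [0.997, -0.083, 0.0, 0.0]
force: [0.2, -0.2, -0.3]
width: -0.001
grasp_force: 0.0
```

Emit:
{"name": "move_arm", "arguments": {
  "series": "1 -3 0 0 0 0; 2.5 -8 0 0 0 0; 4 -13 0 0 0 0; 5.5 -18.5 0 0 0 0; 7 -24 0 0 0 0; 8.5 -29.5 0 0 0 0; 10 -35 0 0 0 0; 11.5 -40 0 0 0 0; 13 -44 0 0 0 0.004; 13.4 -45.8 0 0 0 0.004"
}}

```text
time_s: 3.7
position: [0.5225, 0.0438, 0.3113]
ee_rot: [0.999, -0.042, -0.0, -0.024]
force: [-0.5, 0.3, 0.3]
width: -0.004
grasp_force: 0.0
```

```bash
cat >> h.py <<'E'
from scipy.spatial.transform import Rotation as Ro
def wcap(name=None):
    s=robot.read_state();im=robot.capture("wrist")
    if name: cv2.imwrite(name,im[:,:,::-1])
    T=np.eye(4);T[:3,:3]=Ro.from_quat(s["ee_rot"]).as_matrix();T[:3,3]=s["position"]
    Tc=np.linalg.inv(T@robot.camera_model("wrist")["hand_eye"])
    M["wrist"]=dict(intrinsics=robot.camera_model("wrist")["intrinsics"],R=Tc[:3,:3],t=Tc[:3,3]);return s,im
C0=np.array([.5316,-.0238,.17])
def ch(X,p=C0):
    s,c=np.sin(p[2]),np.cos(p[2]);d=np.array(X[:2])-p[:2];return np.array([-s*d[0]-c*d[1],c*d[0]-s*d[1]])
E
python3 - <<'E'
from h import *
s,im=wcap("pics/w1.png");print(s["position"],ch(s["position"]))
for t,z in(("chest_drawer0_handle",.103),("board_end",.152),("gauge_tip",.146),("gauge",0),("board_grip",.1745)):
    for d in robot.spot_point("wrist",t): X=onz("wrist",d["at"],z);print(t,np.round(d["at"]),round(d["p"],2),X.round(4),ch(X).round(4))
E
```

```text
[0.52245922 0.04380222 0.31131843] [-0.06508126 -0.02044611]
chest_drawer0_handle [100. 150.] 0.71 [0.5826 0.2614 0.103 ] [-0.2897  0.002 ]
board_end [230. 173.] 0.59 [0.5514 0.1015 0.152 ] [-0.1268 -0.0017]
gauge_tip [25. 39.] 0.57 [0.6899 0.2786 0.146 ] [-0.3248  0.1048]
gauge [13. 12.] 0.82 [0.7697 0.4018 0.    ] [-0.4597  0.1627]
gauge [112.  23.] 0.76 [0.7436 0.2695 0.    ] [-0.325   0.1593]
board_grip [552. 211.] 0.9 [ 0.4972 -0.1941  0.1745] [ 0.1737 -0.0051]
```

View pics/w1.png

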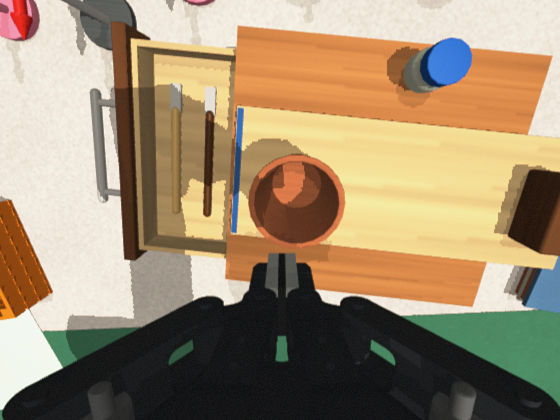

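The wrist view shows the handle at (100,150), the board's blue end at (240,170), the grip block at (530,210), and the dark foot at (108,22). These agree with the first estimates. The arm came up short of its target, so I'll check the joints.

```bash
python3 - <<'E'
from h import *
s=robot.read_state();print(s["q"].round(3),s["qd"].round(2),s["position"].round(4),s["ee_rot"].round(3))
E
```

```text
[-0.085  0.233 -0.115  1.225  0.049  3.141] [ 0.   -0.01 -0.   -0.    0.   -0.  ] [0.5214 0.0442 0.3114] [ 0.999 -0.042 -0.    -0.025]
```

Emit:
{"name": "move_arm", "arguments": {
  "series": "1 -3 0 0 0 0; 2 -6 0 0 0 0; 3 -9 0 0 0 0; 4 -12 0 0 0 0; 5 -16 0 0 0 0; 6 -20 0 0 0 0; 6.5 -24 0 0 0 0; 7 -28 0 0 0 0; 7.5 -29.8 0 0 0 0; 7.5 -29.8 0 0 0 0"
}}

```text
time_s: 5.25
position: [0.6142, 0.1164, 0.3242]
ee_rot: [0.999, 0.011, -0.003, -0.049]
force: [-0.7, -0.1, -0.0]
width: 0.002
grasp_force: 0.0
```

Joint 6 is at its limit, so the hand has to be used half a turn round, with joint 6 near 0. A helper works out the shift and turn.

```bash
cat >> h.py <<'E'
def wld(x,y,p=C0):
    s,c=np.sin(p[2]),np.cos(p[2]);return np.array([p[0]-s*x+c*y,p[1]-c*x-s*y])
def goto(x,y,z,yaw=np.pi-.17,s=None):
    """shift cm and turn from measured pose to chest (x,y), world z, tool down with tool x at yaw"""
    s=s or robot.read_state();R=Ro.from_quat(s["ee_rot"])
    T=Ro.from_matrix(np.array([[np.cos(yaw),np.sin(yaw),0],[np.sin(yaw),-np.cos(yaw),0],[0,0,-1]]))
    d=R.inv().apply(np.r_[wld(x,y),z]-s["position"])*100
    print("shift cm",d.round(2),"turn",(R.inv()*T).as_rotvec().round(3),"| q",s["q"].round(2),"pos",s["position"].round(4),"chest",ch(s["position"]).round(4),"f",s["force"].round(1))
E
python3 -c "
from h import *
goto(-.365,-.01,.30)
goto(-.365,-.01,.30,2.97-1.6)"
```

```text
shift cm [ -2.57 -21.84   4.6 ] turn [-0.021 -0.144 -2.946] | q [0.02 0.43 0.2  1.34 0.1  3.14] pos [0.6142 0.1164 0.3242] chest [-0.1521  0.0577] f [-0.7 -0.1 -0. ]
shift cm [ -2.57 -21.84   4.6 ] turn [-0.086 -0.062 -1.347] | q [0.02 0.43 0.2  1.34 0.1  3.14] pos [0.6142 0.1164 0.3242] chest [-0.1521  0.0577] f [-0.7 -0.1 -0. ]
```

Emit:
{"name": "move_arm", "arguments": {
  "series": "0 0 0 -0.01 -0.01 -0.15; 0 -2 0 -0.02 -0.01 -0.3; 0 -4 0.5 -0.03 -0.02 -0.45; -0.5 -6.5 1 -0.04 -0.03 -0.6; -1 -9 1.5 -0.05 -0.04 -0.75; -1.5 -12 2 -0.06 -0.04 -0.9; -2 -15 2.5 -0.06 -0.05 -1.05; -2.5 -18 3 -0.07 -0.05 -1.2; -2.6 -20 3.5 -0.086 -0.06 -1.347; -2.6 -21.8 4 -0.086 -0.06 -1.347"
}}

```text
time_s: 6.5
position: [0.5826, 0.3379, 0.3058]
ee_rot: [0.775, 0.632, 0.001, -0.0]
force: [1.0, 0.5, 0.6]
width: -0.001
grasp_force: 0.0
```

```bash
python3 -c "
from h import *
goto(-.365,-.01,.25)"
```

```text
shift cm [-0.02  0.09  5.58] turn [ 3.000e-03 -1.000e-03 -1.603e+00] | q [0.42 0.54 0.33 1.36 0.   2.19] pos [0.5826 0.3379 0.3058] chest [-0.3651 -0.011 ] f [1.  0.5 0.6]
```

Emit:
{"name": "move_arm", "arguments": {
  "series": "0 0 0 0 0 -0.17; 0 0 1 0 0 -0.34; 0 0 2 0 0 -0.51; 0 0 4 0 0 -0.68; 0 0 6 0 0 -0.85; 0 0 8 0 0 -1.02; 0 0 10 0 0 -1.2; 0 0 12 0 0 -1.37; 0 0 13 0 0 -1.54; 0 0 13 0 0 -1.603"
}}

```text
time_s: 7.75
position: [0.5826, 0.3364, 0.1743]
ee_rot: [0.085, 0.996, 0.0, -0.0]
force: [0.0, -0.1, 0.8]
width: 0.002
grasp_force: 0.0
```

```bash
python3 - <<'E'
from h import *
s,im=wcap();goto(-.33,-.005,.092,s=s)
for t,z in(("chest_drawer0_handle",.103),("board_end",.152),("gauge_tip",.146)):
    for d in robot.spot_point("wrist",t): X=onz("wrist",d["at"],z);print(t,np.round(d["at"]),round(d["p"],2),ch(X).round(4))
E
```

```text
shift cm [-0.57 -3.37  8.23] turn [ 0.001 -0.001  0.001] | q [0.41 0.59 0.08 1.06 0.   0.58] pos [0.5826 0.3364 0.1743] chest [-0.3636 -0.0106] f [ 0.  -0.1  0.8]
chest_drawer0_handle [183. 245.] 0.8 [-0.2898  0.0038]
```

Emit:
{"name": "move_arm", "arguments": {
  "series": "-0.5 0 3 0 0 0; -0.5 0 6 0 0 0; -0.5 0 8.2 0 0 0; -0.5 -2 8.2 0 0 0; -0.5 -4 8.2 0 0 0; -0.5 -6 8.2 0 0 0; -0.5 -8 8.2 0 0 0; -0.5 -10 8.2 0 0 0; -0.5 -12 8.2 0 0 0; -0.5 -13.5 8.2 0 0 0"
}}

```text
time_s: 9.2
position: [0.5651, 0.2017, 0.0937]
ee_rot: [0.085, 0.996, 0.001, 0.001]
force: [-2.0, 2.8, 0.5]
width: -0.0
grasp_force: 0.9
```

```bash
python3 - <<'E'
from h import *
s,im=wcap();goto(-.205,-.005,.092,s=s)
for d in robot.spot_point("wrist","chest_drawer0_handle"): X=onz("wrist",d["at"],.103);print(np.round(d["at"]),round(d["p"],2),ch(X).round(4))
E
```

```text
shift cm [-0.01 -2.29  0.17] turn [0.002 0.001 0.001] | q [ 0.22  0.54 -0.24  0.79  0.    0.39] pos [0.5651 0.2017 0.0937] chest [-0.2279 -0.0051] f [-2.   2.8  0.5]
[245. 297.] 0.81 [-0.2102  0.0044]
```

Emit:
{"name": "move_arm", "arguments": {
  "series": "0 -0.6 0 0 0 0; 0 -1.2 0 0 0 0; 0 -1.6 0 0 0 0; 0 -1.9 0 0 0 0; 0 -2.1 0 0 0 0; 0 -2.3 0 0 0 0; 0 -2.4 0 0 0 0; 0 -2.5 0 0 0 0; 0 -2.6 0 0 0 0; 0 -2.7 0 0 0 0"
}}

```text
time_s: 10.55
position: [0.561, 0.1765, 0.0936]
ee_rot: [0.084, 0.996, 0.001, 0.001]
force: [0.5, 0.5, 1.1]
width: -0.001
grasp_force: 0.6
```

Emit:
{"name": "move_arm", "arguments": {
  "series": "0 -0.05 0 0 0 0; 0 -0.1 0 0 0 0; 0 -0.15 0 0 0 0; 0 -0.2 0 0 0 0; 0 -0.25 0 0 0 0; 0 -0.3 0 0 0 0; 0 -0.35 0 0 0 0; 0 -0.4 0 0 0 0; 0 -0.45 0 0 0 0; 0 -0.5 0 0 0 0"
}}

```text
time_s: 11.8
position: [0.5601, 0.1719, 0.0936]
ee_rot: [0.084, 0.996, 0.001, 0.001]
force: [1.6, 2.6, 1.6]
width: -0.006
grasp_force: 1.4
```

Emit:
{"name": "move_arm", "arguments": {
  "series": "0 -0.05 0 0 0 0; 0 -0.1 0 0 0 0; 0 -0.15 0 0 0 0; 0 -0.2 0 0 0 0; 0 -0.25 0 0 0 0; 0 -0.3 0 0 0 0; 0 -0.35 0 0 0 0; 0 -0.4 0 0 0 0; 0 -0.45 0 0 0 0; 0 -0.5 0 0 0 0"
}}

```text
time_s: 13.05
position: [0.56, 0.1714, 0.0938]
ee_rot: [0.083, 0.997, 0.006, 0.001]
force: [3.5, 15.9, -2.7]
width: -0.001
grasp_force: 7.0
```

```bash
python3 - <<'E'
from h import *
s,im=wcap("pics/w2.png");goto(-.205,-.005,.092,s=s)
for d in robot.spot_point("wrist","chest_drawer0_handle"): X=onz("wrist",d["at"],.103);print(np.round(d["at"]),round(d["p"],2),ch(X).round(4))
E
```

```text
shift cm [-0.    0.78  0.19] turn [0.012 0.001 0.004] | q [ 0.17  0.51 -0.29  0.77  0.01  0.33] pos [0.56   0.1714 0.0938] chest [-0.1972 -0.005 ] f [ 3.5 15.9 -2.7]
[246. 296.] 0.65 [-0.1798  0.0037]
```

Drawer is home: it stopped at about 16 N. Backing off and going over to the grip block.

Emit:
{"name": "move_arm", "arguments": {
  "series": "0 1 0 0 0 0; 0 3 0 0 0 0; 0 4 -4 0 0 0; 0 4 -10 0 0 0; 0 4 -16 0 0 0; 0 4 -21 0 0 0; 0 2 -23.5 0 0 0; 0 -2 -23.5 0 0 0; 0 -8 -23.5 0 0 0; 0 -13 -23.5 0 0 0"
}}

```text
time_s: 14.4
position: [0.5364, 0.0368, 0.3282]
ee_rot: [0.084, 0.996, 0.0, 0.0]
force: [0.7, 0.1, 0.2]
width: -0.001
grasp_force: 0.0
```

```bash
python3 - <<'E'
from h import *
s,im=wcap();goto(.174,-.006,.26,s=s)
for t,z in(("board_end",.152),("gauge_tip",.146),("board_grip",.1745),("beaker",.152),("chest_drawer0_handle",.103)):
    for d in robot.spot_point("wrist",t): X=onz("wrist",d["at"],z);print(t,np.round(d["at"]),round(d["p"],2),ch(X).round(4))
E
```

```text
shift cm [  0.1  -23.46   6.81] turn [0.001 0.001 0.002] | q [-0.07  0.26 -0.04  1.27  0.    0.1 ] pos [0.5364 0.0368 0.3282] chest [-0.0605 -0.0055] f [0.7 0.1 0.2]
gauge_tip [192. 280.] 0.7 [0.044  0.0992]
board_grip [ 50. 197.] 0.63 [ 0.1688 -0.0083]
beaker [280. 198.] 0.76 [-0.0593 -0.0025]
chest_drawer0_handle [376. 193.] 0.7 [-0.177   0.0035]
```

Emit:
{"name": "move_arm", "arguments": {
  "series": "0 -3 0 0 0 0; 0 -6 0 0 0 0; 0 -9 0 0 0 0; 0 -12 0 0 0 0; 0 -15 0 0 0 0; 0 -18 1 0 0 0; 0 -20 2 0 0 0; 0 -22 4 0 0 0; 0 -23.3 5.5 0 0 0; 0 -23.3 5.5 0 0 0",
  "claw": 7
}}

```text
time_s: 15.95
position: [0.4974, -0.1911, 0.2714]
ee_rot: [0.084, 0.996, 0.002, -0.001]
force: [0.7, 0.5, 1.1]
width: 0.819
grasp_force: 0.0
```

```bash
python3 - <<'E'
from h import *
s,im=wcap("pics/w3.png");goto(.172,-.006,.161,s=s)
for t,z in(("board_end",.152),("board_grip",.1745),("beaker",.152),("board",.14)):
    for d in robot.spot_point("wrist",t): X=onz("wrist",d["at"],z);print(t,np.round(d["at"]),round(d["p"],2),ch(X).round(4))
for sx in(1,-1):
  for x,y in((.014,.035),(.014,-.035),(-.014,-.035),(-.014,.035)): pass
E
```

```text
shift cm [ 0.04 -0.17 11.04] turn [ 0.003 -0.002  0.001] | q [-0.51  0.27 -0.16  1.14  0.   -0.34] pos [ 0.4974 -0.1911  0.2714] chest [ 0.1707 -0.0054] f [0.7 0.5 1.1]
board_grip [280. 216.] 0.71 [ 0.1715 -0.0056]
beaker [538. 210.] 0.6 [-0.0592 -0.0048]
board [414. 208.] 0.61 [ 0.0467 -0.0031]
```

View pics/w3.png

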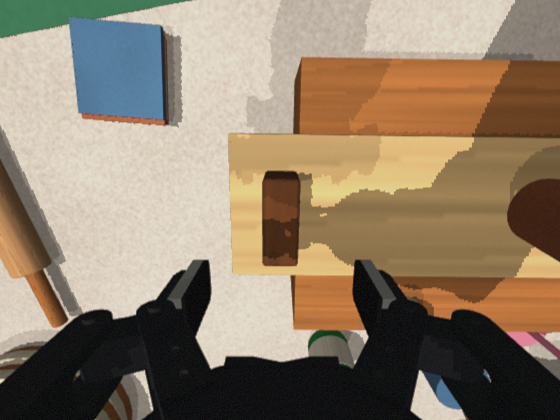

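The block is at (280,218), square to the tool and midway between the fingers. Descending and gripping.

Emit:
{"name": "move_arm", "arguments": {
  "series": "0 -0.1 2 0 0 0; 0 -0.1 4 0 0 0; 0 -0.1 6 0 0 0; 0 -0.1 8 0 0 0; 0 -0.1 9.5 0 0 0; 0 -0.1 10.3 0 0 0; 0 -0.1 10.8 0 0 0; 0 -0.1 11 0 0 0; 0 -0.1 11 0 0 0; 0 -0.1 11 0 0 0"
}}

```text
time_s: 17.45
position: [0.4983, -0.1925, 0.1633]
ee_rot: [0.084, 0.996, 0.001, 0.001]
force: [-0.3, -0.3, 0.7]
width: 0.823
grasp_force: 0.0
```

Emit:
{"name": "move_arm", "arguments": {
  "series": "0 0 0 0 0 0; 0 0 0 0 0 0; 0 0 0 0 0 0; 0 0 0 0 0 0; 0 0 0 0 0 0; 0 0 0 0 0 0; 0 0 0 0 0 0; 0 0 0 0 0 0; 0 0 0 0 0 0; 0 0 0 0 0 0",
  "claw": 0,
  "grip_force": 50
}}

```text
time_s: 18.7
position: [0.4983, -0.192, 0.1632]
ee_rot: [0.084, 0.996, 0.001, 0.001]
force: [-0.1, 4.5, 5.4]
width: 0.324
grasp_force: 50.9
```

Emit:
{"name": "move_arm", "arguments": {
  "series": "0 0.3 0 0 0 0; 0 1 0 0 0 0; 0 1.9 0 0 0 0; 0 2.9 0 0 0 0; 0 3.9 0 0 0 0; 0 4.9 0 0 0 0; 0 5.9 0 0 0 0; 0 6.9 0 0 0 0; 0 7.6 0 0 0 0; 0 8 0 0 0 0",
  "grip_force": 70
}}

```text
time_s: 19.95
position: [0.5117, -0.1159, 0.1635]
ee_rot: [0.085, 0.996, -0.002, 0.001]
force: [-1.1, -8.1, 4.7]
width: 0.321
grasp_force: 68.8
```

```bash
cat > m.py <<'E'
from h import *
import sys
s=robot.read_state();goto(-.032,-.006,.163,s=s)
D={}
for c in("scene","side"):
    im=robot.capture(c);cv2.imwrite(f"pics/{c}{sys.argv[1]}.png",im[:,:,::-1])
    for t in("board_end","gauge_tip","beaker","chest_drawer0_handle","board_grip"): D[c,t]=[(d["at"],d["p"]) for d in robot.spot_point(c,t)]
for t in("board_end","gauge_tip","beaker","chest_drawer0_handle","board_grip"):
    for a,_ in D["scene",t]:
        for b,_ in D["side",t]:
            X,e=tri(a,b)
            if e<3: print(t,X.round(4),ch(X).round(4),round(e,1))
E
python3 m.py 1
```

```text
shift cm [ 0.19 12.61 -0.  ] turn [-0.004  0.002  0.001] | q [-0.36  0.33 -0.37  0.87 -0.   -0.19] pos [ 0.5117 -0.1159  0.1635] chest [ 0.0941 -0.0041] f [-1.1 -8.1  4.7]
board_end [0.5687 0.1725 0.1454] [-0.1997  0.0033] 0.2
gauge_tip [0.7184 0.4112 0.1547] [-0.4604  0.1105] 0.3
gauge_tip [0.6925 0.2842 0.147 ] [-0.3308  0.1065] 0.2
beaker [0.5501 0.113  0.1492] [-0.138  -0.0049] 0.4
chest_drawer0_handle [0.5597 0.1505 0.0938] [-0.1765 -0.0017] 0.2
board_grip [ 0.5051 -0.1136  0.1823] [ 0.093  -0.0109] 0.2
```

Emit:
{"name": "move_arm", "arguments": {
  "series": "0 0.5 0 0 0 0; 0 1.4 0 0 0 0; 0 2.4 0 0 0 0; 0.1 3.5 0 0 0 0; 0.1 4.7 0 0 0 0; 0.1 5.9 0 0 0 0; 0.1 7.1 0 0 0 0; 0.1 8.3 0 0 0 0; 0.1 9.4 0 0 0 0; 0.1 10 0 0 0 0"
}}

```text
time_s: 21.8
position: [0.528, -0.0185, 0.1643]
ee_rot: [0.085, 0.996, -0.004, 0.002]
force: [-1.9, -12.0, 9.6]
width: 0.319
grasp_force: 69.6
```

```bash
python3 m.py 2
```

```text
shift cm [0.15 2.74 0.11] turn [-0.008  0.004  0.   ] | q [-0.17  0.34 -0.36  0.87 -0.01 -0.  ] pos [ 0.528  -0.0185  0.1643] chest [-0.0046 -0.0045] f [ -1.9 -12.    9.6]
board_end [0.5846 0.2725 0.1497] [-0.301   0.0021] 0.6
gauge_tip [0.6872 0.2849 0.1492] [-0.3305  0.1011] 1.4
gauge_tip [0.7242 0.1485 0.136 ] [-0.2024  0.1607] 2.1
gauge_tip [0.7206 0.4057 0.1504] [-0.4553  0.1136] 0.8
beaker [0.5656 0.2138 0.146 ] [-0.2399 -0.0067] 1.2
board_grip [ 0.5288 -0.0235  0.1807] [ 0.0002 -0.0028] 0.2
board_grip [ 0.5742 -0.1059  0.07  ] [0.0738 0.0559] 1.0
```

Emit:
{"name": "move_arm", "arguments": {
  "series": "0 0.3 0 0 0 0; 0 0.7 0 0 0 0; 0 1.1 0.05 0 0 0; 0 1.5 0.1 0 0 0; 0 1.9 0.1 0 0 0; 0 2.3 0.1 0 0 0; 0 2.6 0.1 0 0 0; 0 2.8 0.1 0 0 0; 0 2.9 0.1 0 0 0; 0 2.9 0.1 0 0 0"
}}

```text
time_s: 23.65
position: [0.5334, 0.0084, 0.1643]
ee_rot: [0.085, 0.996, -0.005, 0.003]
force: [-1.8, -13.9, 14.2]
width: 0.318
grasp_force: 70.1
```

```bash
python3 m.py 3; python3 - <<'E'
import cv2,numpy as np
A=[]
for c,o in(("scene",(260,130)),("side",(130,180))):
    im=cv2.imread(f"pics/{c}3.png")[o[1]:o[1]+150,o[0]:o[0]+200]
    A.append(cv2.resize(im,None,fx=4,fy=4,interpolation=2)[:, :])
for n,a in zip(("scene","side"),A): cv2.imwrite(f"pics/{n}3c.png",a)
E
```

```text
shift cm [ 0.24 -0.01  0.13] turn [-0.01   0.006 -0.001] | q [-0.12  0.35 -0.34  0.87 -0.01  0.05] pos [0.5334 0.0084 0.1643] chest [-0.0321 -0.0036] f [ -1.8 -13.9  14.2]
board_end [0.5866 0.3033 0.1446] [-0.3317 -0.0012] 1.4
gauge_tip [0.724  0.145  0.1379] [-0.1989  0.1611] 2.2
gauge_tip [0.7192 0.4109 0.1467] [-0.4602  0.1113] 0.6
beaker [0.5663 0.2455 0.1404] [-0.2713 -0.0113] 0.7
board_grip [0.5399 0.006  0.1822] [-0.0308  0.0031] 0.5
```

View pics/scene3c.png

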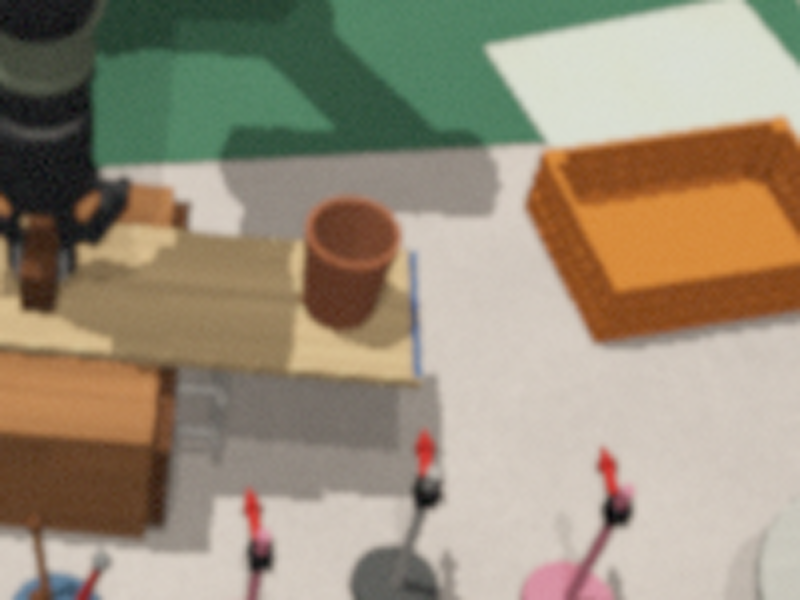

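View pics/side3c.png

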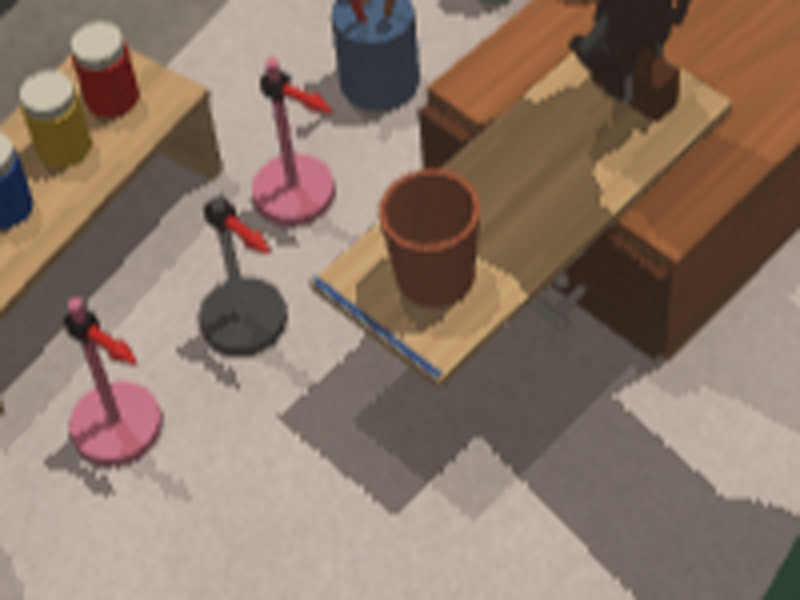

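The dark gauge's tip is at crop (424,430) in scene and (268,250) in side. In both views the line of the blue end runs through it to within about 2 mm. The beaker is upright and the board is flat. A last check for stillness, then I'll hand in.

```bash
python3 - <<'E'
from h import *
s=robot.read_state();goto(-.032,-.006,.163,s=s);print(s["qd"].round(3),s["grasp_force"],s["time_s"])
if np.abs(ch(s["position"])[0]+.0325)<.003: print(robot.finish_job())
E
```

```text
shift cm [ 0.24 -0.    0.13] turn [-0.01   0.006 -0.001] | q [-0.12  0.35 -0.34  0.87 -0.01  0.05] pos [0.5334 0.0084 0.1643] chest [-0.0321 -0.0036] f [ -2.4 -13.5  14.1]
[ 0.     0.001 -0.    -0.002  0.001  0.001] 70.06370902061462 24.25
the job is handed in; nothing more can be done
None
```

The job is handed in at about 24 s, with no verdict returned: the drawer was pushed to its stop, and the board is held still and level with its blue end about 2 mm from the pointer tip by my measurements, the beaker upright on it.

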